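Clamp a washer in a bench micrometer with the ratchet thimble

TASK

Measure the flat steel washer: lay it on the bench micrometer's platform, push it gently home against the crescent fence under the spindle, and then turn the ratchet thimble clockwise (seen from above) until it slips on the clamped washer by about a quarter turn, and by less than half a turn. Never press hard on the washer, leave it clamped with the thimble let go, and do not disturb the other loose parts.

Things in the scene. Friction and masses are not known exactly. Their poses are not given: they have to be found in the camera images.
- stand: bench micrometer, fixed: grey base 170 x 80 mm; steel platform, top 30 mm above the desk, 60 mm wide, from 93 mm in front of the spindle axis to 25 mm behind. Origin: on the upright spindle axis, at desk height; its x points from the open front to the fence, y left. Behind is a column (47 mm behind the axis, 60 mm high) with an arm and 27 mm round hub, 48 to 58 mm above the desk, holding the spindle
- fence: steel crescent fence on the platform behind the spindle: inner radius 18 mm about the spindle axis, 5 mm high, spanning 60 degrees either side of the stand's +x; origin and axes as the stand's
- anvil (a point): point on the platform's top, on the spindle axis: a washer pushed home is centred here
- apron (a point): point on the top of the open front part of the platform, 65 mm in front of the spindle axis, clear of the spindle and thimble overhead
- spindle: steel spindle that moves straight up and down; origin at the centre of its flat lower face (21 mm across), which starts 10.9 to 14.5 mm above the platform. One radian of clockwise turning lowers it 3 mm; it stays where it is left
- thimble_grip (a point): centre of the ratchet thimble, an upright knurled aluminium cylinder 20 mm across, 28 mm high, on top of the micrometer and on the spindle axis. Turned clockwise it sinks with the spindle, 3 mm a radian, until the washer is clamped, then slips and sinks no more. Fingers that do not follow it down, or go on down, drag on it and so on the spindle. Fingertips must stay above the hub (58 mm above the desk)
- thimble (a joint): how far the ratchet has slipped, in rad, 0 at the start: the thimble's turn relative to the screw inside, clockwise from above positive. Turning the screw freely takes about 0.07 N m; the ratchet slips at about 0.11 N m, once the spindle presses on the washer with about 12 N
- washer: the thick plain steel washer, bright flat ring 34 mm across, 9 mm thick, hole about 16 mm; origin at the centre of its underside, z up; free on the desk
- washer_center (a point): centre of the washer, half-way up (4.5 mm above its underside)
- collar: bystander: dark clamping collar, 28 mm across, 10 mm high; origin at its underside
- ring_gauge: bystander: steel ring gauge, 49 mm across, 15 mm high; origin at its underside
- bush_a: bystander: plain turned steel bush, 22 mm across, 18 mm high; origin at its underside
Not all that is in view belongs to the job. What is shaped like the washer but blue is not meant.

How it is judged:
On the way, in this order (a step that is already met when the one before it is completed fails the run):
1. the washer lies flat on the platform, home against the fence under the spindle (horizontal distance between washer and anvil below 0.003 m and z of washer in the frame of anvil below 0.002 m and angle between washer's own z axis and vertical below 0.1 rad), for 0.2 s.
2. the thimble has slipped at least 0.3 rad on the clamped washer (value of joint thimble above 0.3 rad and contact force between spindle and washer above 5 N), for 0.1 s.
At the end, for the whole second after the job is handed in: the washer lies flat on the platform, its centre within 3 mm of the spindle axis, clamped by the spindle with more than 5 N after the ratchet has slipped 0.3 to 3.14 rad, and everything is let go and at rest (all of step 1 and all of step 2 and linear speed of washer below 0.01 m/s); the robot touches nothing.
It fails at once if the spindle presses on the washer with more than 25 N (contact force between spindle and washer above 25 N).
It fails at once if the washer is pushed against the fence with more than 25 N (contact force between fence and washer above 25 N).
It fails at once if the ratchet is made to slip half a turn or more (value of joint thimble above 3.14 rad).
It fails at once if a bystander is moved more than 15 mm (distance of any of collar, ring_gauge, bush_a from where it was at the start of the episode above 0.015 m).
It also fails if it takes over 72 s, if anything falls off the work surface, if the arm or the gripper's body presses on something with over 40 N, if the wrist force passes 120 N, or if a joint passes its speed limit or range.

ROBOT

A 6-joint arm with a two-finger parallel gripper is mounted at the origin on a cart in front of the work surface, level with it; the furniture and walls round the work are solid. World frame = base frame: x ahead of the robot, y to its left, z up, the work surface at z = 0. Lengths are in m, angles in rad, forces in N, time in s.
With the tool pointing down it reaches from about 0.375 to 0.75 m from the base axis. Payload 9 kg.
Tool frame: the origin (TCP) lies on the centre line of the jaws, within the pads' length; the fingertips stand 22 mm ahead of it and the grasp point (between the pads) lies 3 mm ahead of it; z points along the fingers, y is the line along which they close (so a half turn about z gives the same grasp; the last joint's range is limited). The gripper opens to 85 mm and grips with 20 to 120 N. Pads are 22 mm wide; open, the fingers measure 114 mm over their backs; the gripper's body (76 mm by 85 mm) begins 54 mm behind the grasp point. The pads swing forward as they close: fully open they stand 13 mm farther back than shut.
Start: joints at [-1.477, 0.104, 0.097, 1.564, 0, 1.353], TCP at [0.184, -0.571, 0.253] pointing down, gripper open.
Joint ranges: [-2.99, 2.99], [-0.84, 1.86], [-1.1, 1.16], [-1.84, 2.11], [-1.51, 1.56], [-3.14, 3.14]. Speed limits (rad/s): [2.22, 2.22, 2.57, 3.14, 3.14, 3.14].

INTERFACE

Orientations are given as a rotation vector (axis times angle).
In Python, from bench import sensors, eyes, ctrl gives the robot as it stands. The module is installed in compiled form; this text tells all that it offers.
- The arm moves only by the tool apply_moves, never from a script. Its argument "motion" is a list of rows, each a list of 6 numbers: the shift along the tool's x, y, z normalised to -1 to 1, where 1 is 0.3 m, then the turn, a rotation vector about the tool's x, y, z normalised to -1 to 1, where 1 is pi/2 rad. A call has 1 to 12 rows; each row is the pose to reach, as a shift and turn from the pose commanded when the call began, along the tool's axes at that moment; what a row does not reach only later rows make up. A row lasts 1/10 s, in which the tool goes at most 50 mm and 8.59 degrees, less where a joint would pass 70% of its speed; a pose out of reach is approached as far as the arm can. A call with a number of a shift or a turn outside -1 to 1 is refused whole. A call with a gripper value outside its range is refused whole. "hand" is the opening, from 0 (shut) to 1 (fully open), set as the call begins (left out, the last holds). The fingers move at their own pace and stop on an object; "force" is the grip in N (left out, the last holds). Time passes only in rows, so rows that repeat a pose let the fingers close. It gives the time, the measured TCP pose, the force, the opening and the grip force at its end, in the units of the state.
- sensors.read_state(): the state, without advancing time (a new reading comes with each control period).
- eyes.snapshot(name): name is "side" or "top" or "wrist"; returns a dict with "img" (480x640x3 uint8, blue, green, red), "K" (3x3 intrinsics, pixels), "R" (3x3) and "t" (3): a world point X has camera coordinates R X + t. Camera axes: x right, y down, z forward; pixel columns grow to the right and rows downward; lengths in m; the calibration is good to about 2 mm. The wrist camera is an equidistant fisheye: a pixel r from the principal point sees the ray r / f radians off the axis. A picture is of the moment at which its call begins. There is no depth.
- ctrl.job_done(): hands the job in; it is judged then, once.
The state is a dict: "time_s": time; "joint_pos": joint angles; "joint_vel": joint speeds; "joint_torque": joint torques, N m; "ee_pos": TCP position; "orientation": TCP orientation; "force": force on the tool from outside, world axes, zero at the start; "torque": the same for the moment, N m; "gripper_width": opening from 0.0 (shut) to 1.0 (fully open); "gripper_force": force on a finger pad.
Only numpy, scipy, OpenCV 4.12 (cv2) and the standard library are available. Lean on these libraries where they do the work, as an engineer would, in place of code of your own. Each camera call takes 0.05 s, during which the arm holds its last target. There are 200 camera calls.

## Working session

There is one attempt and no reset: what is moved stays moved. The work goes in short steps, Python scripts to look and compute and a tool call to move; the robot and the scene stay as the last step left them, time stands still between calls to the robot, and variables do not carry over. Pictures are saved under pics/ and viewed, at most 10 in all, crops included, and the job is handed in when it is done.

Besides the shell and the picture viewer there is one more tool, called by a JSON object that holds its "name" and its "arguments". apply_moves: Moves the arm, as the interface text tells. Scaled input: -1 to 1 covers 0.3 m each way for a shift and pi/2 rad each way for a turn. Its arguments: {"type":"object","properties":{"motion":{"type":"array","items":{"type":"array","items":{"type":"number","minimum":-1,"maximum":1}}},"hand":{"type":"number"},"force":{"type":"number"}},"required":["motion"]}

```bash
mkdir -p pics; cat > h.py <<'E'
import numpy as np, cv2
from bench import sensors, eyes, ctrl
from scipy.spatial.transform import Rotation as Ro
def snap(n,f=None):
    s=eyes.snapshot(n)
    if f: cv2.imwrite('pics/'+f,s['img'])
    return s
def ray(s,u,v,fish=False):
    K,R,t=map(np.array,(s['K'],s['R'],s['t']))
    x=(u-K[0,2])/K[0,0]; y=(v-K[1,2])/K[1,1]
    if fish:
        r=np.hypot(x,y)+1e-12; d=np.array([x/r*np.sin(r),y/r*np.sin(r),np.cos(r)])
    else: d=np.array([x,y,1.])
    return -R.T@t, R.T@d
def onz(s,u,v,z,fish=False):
    c,d=ray(s,u,v,fish); return c+d*(z-c[2])/d[2]
def proj(s,X,fish=False):
    K,R,t=map(np.array,(s['K'],s['R'],s['t'])); p=R@np.array(X)+t
    if fish:
        r=np.hypot(p[0],p[1]);th=np.arctan2(r,p[2]);q=p[:2]/r*th
    else: q=p[:2]/p[2]
    return q*[K[0,0],K[1,1]]+K[:2,2]
E
python3 - <<'E'
from h import *
a=snap('top','top1.png');b=snap('side','side1.png')
for s in(a,b): print(np.round(s['K'],1).tolist(),np.round(-np.array(s['R']).T@s['t'],3),np.round(s['R'],2).tolist())
s=sensors.read_state();print(s)
E
```

```text
[[524.8, 0.0, 322.6], [0.0, 524.8, 233.4], [0.0, 0.0, 1.0]] [0.381 0.024 1.112] [[0.01, -1.0, 0.01], [-0.99, -0.02, -0.16], [0.16, -0.0, -0.99]]
[[491.9, 0.0, 317.0], [0.0, 491.9, 229.2], [0.0, 0.0, 1.0]] [ 0.275 -0.718  0.595] [[0.94, -0.34, -0.02], [-0.2, -0.52, -0.83], [0.27, 0.79, -0.55]]
{'time_s': 0.1, 'joint_pos': array([-1.47669934e+00,  1.04641267e-01,  9.65360530e-02,  1.56392149e+00,
       -7.50769665e-06,  1.35309871e+00]), 'joint_vel': array([-5.56022214e-04, -2.32997870e-03,  4.09305917e-03,  7.25589352e-05,
        1.04885120e-03,  1.23222222e-03]), 'joint_torque': array([ 6.31246847e-03, -5.58204997e+01,  5.04722357e+01,  1.28724606e-02,
       -2.64425307e-04, -2.62738575e-05]), 'ee_pos': array([ 0.18404117, -0.57077634,  0.25259305]), 'orientation': array([-3.10227973e+00, -4.87593606e-01, -1.07551392e-04]), 'force': array([0.93146017, 0.10634189, 1.03399679]), 'torque': array([-0.04455951,  0.03886764, -0.00618627]), 'gripper_force': 0.0, 'gripper_width': 1.0037850425918267}
```

View pics/top1.png

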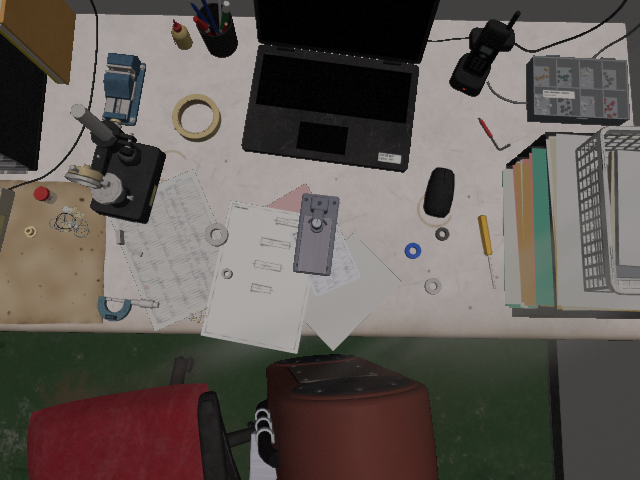

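View pics/side1.png

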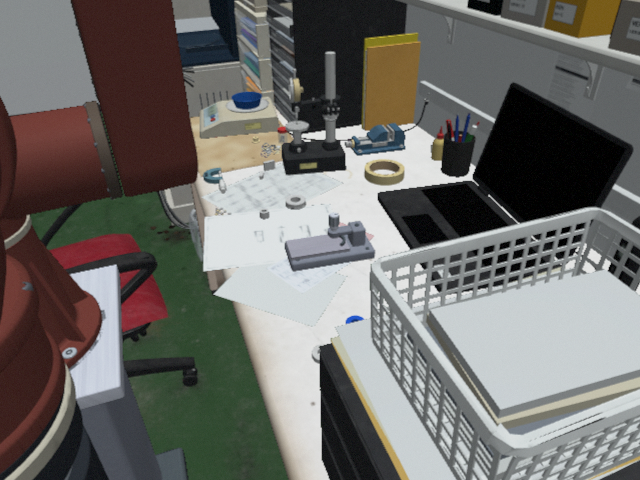

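The candidates for the washer in the top view are:
- (216,234): large ring, probably the ring gauge.
- (228,274): small, probably the bush.
- (442,234): dark, probably the collar.
- (413,250): blue decoy.
- (432,286): bright ring of about 17 px (34 mm), which fits the washer.

I'll confirm that last one in a crop, along with the stand.

```bash
python3 - <<'E'
from h import *
s=snap('top');im=s['img']
a=cv2.resize(im[210:310,390:470],None,fx=5,fy=5,interpolation=cv2.INTER_CUBIC)
b=cv2.resize(im[185:285,285:350],None,fx=5,fy=5,interpolation=cv2.INTER_CUBIC)
cv2.imwrite('pics/crop.png',np.hstack([a,b]))
for n,u,v,z in [('washer',432.5,286,.009),('blue',413,250,.009),('collar',442,234,.01),('ring',216,234,.015),('bush',228,274,.018),('thim',317,225,.09)]: print(n,onz(s,u,v,z).round(4))
p=lambda q:onz(s,*q,.0)
print('px mm',np.linalg.norm(onz(s,433,286,0)-onz(s,432,286,0)))
E
```

```text
washer [ 0.452  -0.2122  0.009 ]
blue [ 0.5275 -0.1722  0.009 ]
collar [ 0.5627 -0.2344  0.01  ]
ring [0.5545 0.2455 0.015 ]
bush [0.47   0.2159 0.018 ]
thim [0.5638 0.0317 0.09  ]
px mm 0.0021184518875040892
```

View pics/crop.png

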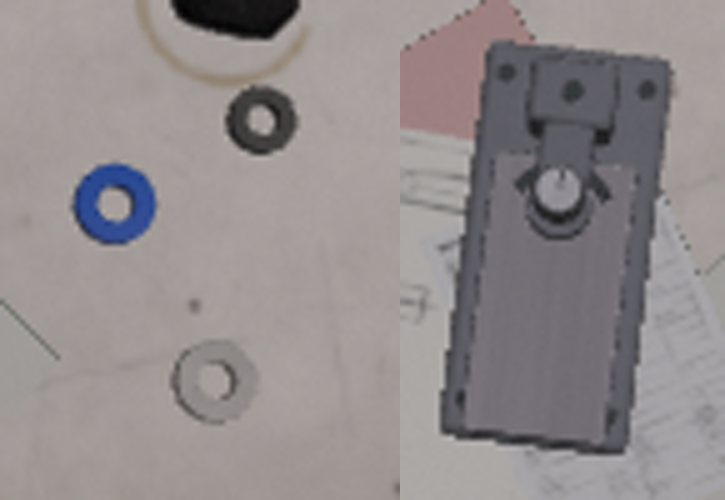

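The crop confirms the washer: a bright steel ring at full-image pixel (433,286). The blue one is the decoy and the dark one at (442,234) is the collar. The stand is in the right half of the crop, with the thimble top near (316.6,223.4) in the full image.

```bash
cat >> h.py <<'E'
def down(yaw):  # tool z down, tool x at heading yaw
    return Ro.from_euler('z',yaw)*Ro.from_euler('x',np.pi)
def row(p,yaw=None,R=None,frm=None):
    s=sensors.read_state()
    p0,R0=(np.array(s['ee_pos']),Ro.from_rotvec(s['orientation'])) if frm is None else frm
    R1=R if R is not None else down(yaw)
    d=R0.inv().apply(np.array(p)-p0); w=(R0.inv()*R1).as_rotvec()
    print('row',(d/.3).round(4).tolist(),(w/(np.pi/2)).round(4).tolist(),'|',d.round(4),w.round(3))
def st():
    s=sensors.read_state(); R=Ro.from_rotvec(s['orientation']).as_matrix()
    print('t',round(s['time_s'],2),'p',np.round(s['ee_pos'],4),'yaw',np.round(np.arctan2(R[1,0],R[0,0]),4),'z',R[:,2].round(3),'F',np.round(s['force'],1),'T',np.round(s['torque'],2),'g',round(s['gripper_width'],3),s['gripper_force'],'q',np.round(s['joint_pos'],2))
E
python3 - <<'E'
from h import *
s=snap('top')
f=lambda x,y:onz(s,285+(x-400)/5,185+y/5,.02)[:2]
tl,tr,bl,br=f(488,42),f(672,60),f(442,432),f(625,452)
print(tl,tr,bl,br)
for a,b in((bl,tl),(br,tr)): d=b-a;print(np.arctan2(d[1],d[0]),np.linalg.norm(d))
d=tl-tr;print(np.arctan2(-d[0],d[1]),np.linalg.norm(d)); print('c',(tl+tr+bl+br)/4)
for z in(.085,.09,.095,.1):
  p=onz(s,316.6,223.4,z); print(z,p)
st()
row([.452,-.212,.2],-.05)
row([.43,-.21,.2],-.05)
w=snap('wrist','w0.png');print(np.round(w['K'],1).tolist(), -np.array(w['R']).T@w['t'],np.round(w['R'],2).tolist())
E
```

```text
[0.64428113 0.06397936] [ 0.63765555 -0.01464762] [0.47732682 0.07972553] [0.47013031 0.00337222]
-0.0940360850794865 0.16769521084399105
-0.10715295755978897 0.1684916052672614
-0.0840673308822579 0.07890564915983553
c [0.55734845 0.03310737]
0.085 [0.56788435 0.03253402 0.085     ]
0.09 [0.56697655 0.03249452 0.09      ]
0.095 [0.56606874 0.03245503 0.095     ]
0.1 [0.56516093 0.03241554 0.1       ]
t 0.2 p [ 0.184  -0.5709  0.2528] yaw 0.3118 z [-0.     0.001 -1.   ] F [-0.6 -0.3 -0.7] T [ 0.03  0.02 -0.02] g 0.999 0.0 q [-1.48  0.1   0.1   1.56  0.    1.35]
row [1.2171, -0.8645, 0.177] [-0.0005, -0.0, 0.2303] | [ 0.3651 -0.2594  0.0531] [-0.001 -0.     0.362]
row [1.1493, -0.8933, 0.177] [-0.0005, -0.0, 0.2303] | [ 0.3448 -0.268   0.0531] [-0.001 -0.     0.362]
[[371.6, 0.0, 314.9], [0.0, 371.6, 239.1], [0.0, 0.0, 1.0]] [ 0.25053404 -0.54877327  0.37278941] [[0.31, -0.95, 0.0], [-0.91, -0.3, 0.28], [-0.26, -0.08, -0.96]]
```

{"name": "apply_moves", "arguments": {"motion": [[0.9, -0.67, 0.0, 0, 0, 0.259], [0.9, -0.67, 0.0, 0, 0, 0.259], [0.9, -0.67, 0.0, 0, 0, 0.259], [0.9, -0.67, 0.0, 0, 0, 0.259], [0.9, -0.67, 0.0, 0, 0, 0.259], [0.9, -0.67, 0.0, 0, 0, 0.259], [0.9, -0.67, 0.0, 0, 0, 0.259], [0.9, -0.67, 0.0, 0, 0, 0.259], [0.9, -0.67, 0.0, 0, 0, 0.259], [0.9, -0.67, 0.0, 0, 0, 0.259]]}}

```text
time_s: 1.25
ee_pos: [0.379, -0.2976, 0.2532]
orientation: [3.138, -0.15, -0.0]
force: [-0.3, -0.2, 0.2]
gripper_width: 1.001
gripper_force: 0.0
```

```bash
python3 - <<'E'
from h import *
st(); row([.452,-.212,.15],-.095)
E
```

```text
t 1.25 p [ 0.379  -0.2976  0.2532] yaw -0.0957 z [-0. -0. -1.] F [-0.3 -0.2  0.2] T [-0.01  0.02  0.01] g 1.001 0.0 q [-0.94 -0.26 -0.25  1.58 -0.    2.3 ]
row [0.215, -0.3075, 0.3439] [0.0002, 0.0001, -0.0005] | [ 0.0645 -0.0923  0.1032] [ 0.     0.    -0.001]
```

{"name": "apply_moves", "arguments": {"motion": [[0.215, -0.307, 0.25, 0, 0, 0], [0.215, -0.307, 0.25, 0, 0, 0], [0.215, -0.307, 0.25, 0, 0, 0], [0.215, -0.307, 0.25, 0, 0, 0], [0.215, -0.307, 0.25, 0, 0, 0]]}}

```text
time_s: 1.75
ee_pos: [0.4519, -0.212, 0.1779]
orientation: [-3.138, 0.15, 0.002]
force: [-0.4, -0.6, 0.7]
gripper_width: 1.0
gripper_force: 0.0
```

```bash
python3 - <<'E'
from h import *
w=snap('wrist','w1.png');st()
# detect bright ring in a fisheye picture near the expected washer position
e=proj(w,[.452,-.212,.009],True);print('exp',e)
g=cv2.cvtColor(w['img'],cv2.COLOR_BGR2GRAY)
E
```

```text
t 1.8 p [ 0.4519 -0.2127  0.1787] yaw -0.0963 z [-0.    -0.001 -1.   ] F [-1.1 -1.   0.6] T [-0.05  0.01 -0.  ] g 1.0 0.0 q [-0.7  -0.21 -0.34  1.44 -0.    2.54]
exp [315.4660751  223.06484383]
```

View pics/w1.png

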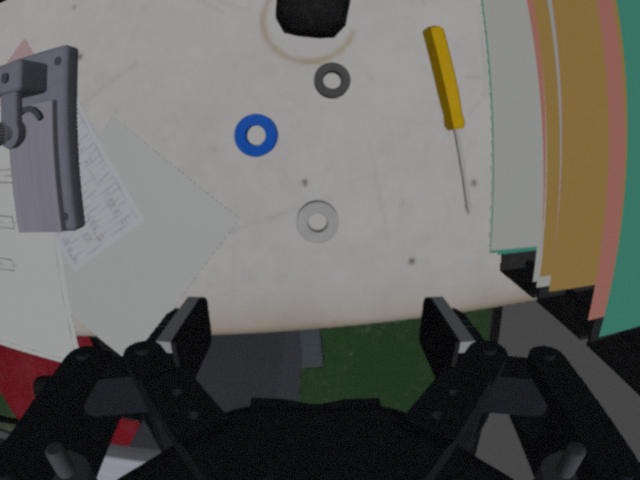

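The wrist view shows the washer at about (318,221), the blue decoy at (256,135) and the collar at (332,80). The fingers are clear of all three.

```bash
python3 - <<'E'
from h import *
w=snap('wrist')
g=cv2.GaussianBlur(cv2.cvtColor(w['img'],cv2.COLOR_BGR2GRAY)[190:252,285:351],(3,3),0)
c=cv2.HoughCircles(cv2.resize(g,None,fx=4,fy=4),cv2.HOUGH_GRADIENT,1,400,param1=80,param2=20,minRadius=70,maxRadius=95)
print(c)
for u,v in [(318,221)]+([(285+c[0,0,0]/4,190+c[0,0,1]/4)] if c is not None else []):
    p=onz(w,u,v,.007,True);print(u,v,p); row([p[0],p[1],.05],-.095)
E
```

```text
None
318 221 [ 0.45311634 -0.21494787  0.007     ]
row [0.0039, 0.0057, 0.4304] [0.0006, -0.0005, -0.0012] | [0.0012 0.0017 0.1291] [ 0.001 -0.001 -0.002]
```

{"name": "apply_moves", "arguments": {"hand": 0.6, "force": 25, "motion": [[0.004, 0.005, 0.15, 0, 0, 0], [0.004, 0.005, 0.3, 0, 0, 0], [0.004, 0.005, 0.4, 0, 0, 0], [0.004, 0.005, 0.46, 0, 0, 0], [0.004, 0.005, 0.48, 0, 0, 0], [0.004, 0.005, 0.49, 0, 0, 0], [0.004, 0.005, 0.5, 0, 0, 0], [0.004, 0.005, 0.5, 0, 0, 0]]}}

```text
time_s: 2.65
ee_pos: [0.4539, -0.2138, 0.0293]
orientation: [3.137, -0.15, 0.002]
force: [0.3, -0.7, -0.8]
gripper_width: 0.605
gripper_force: 0.0
```

```bash
python3 - <<'E'
from h import *
w=snap('wrist','w2.png');st()
cv2.imwrite('pics/w2c.png',cv2.resize(w['img'][180:420,180:460],None,fx=2,fy=2))
E
```

```text
t 2.7 p [ 0.4539 -0.2137  0.0293] yaw -0.0952 z [ 0.001 -0.001 -1.   ] F [-0.4 -0.8 -0.3] T [-0.01 -0.01  0.05] g 0.6 0.0 q [-0.7  -0.11 -0.53  1.15 -0.    2.54]
```

View pics/w2c.png

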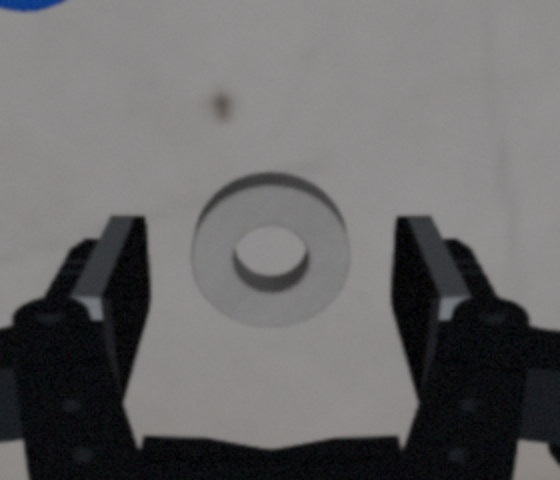

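The washer lies between the pads, with its top-face centre at full-frame pixel (315,305). It is laterally centred.

```bash
python3 - <<'E'
from h import *
w=snap('wrist');p=onz(w,315,305,.009,True);print(p,proj(w,[.4535,-.214,.009],True)); row([p[0],p[1],.025],-.095)
E
```

```text
[ 0.45488331 -0.21321298  0.009     ] [317.17943943 307.76952172]
row [0.0031, -0.0014, 0.0142] [0.0006, -0.0008, -0.0] | [ 0.0009 -0.0004  0.0043] [ 0.001 -0.001 -0.   ]
```

{"name": "apply_moves", "arguments": {"hand": 0.3, "force": 25, "motion": [[0.003, 0, 0.005, 0, 0, 0], [0.003, 0, 0.011, 0, 0, 0], [0.003, 0, 0.011, 0, 0, 0], [0.003, 0, 0.011, 0, 0, 0], [0.003, 0, 0.011, 0, 0, 0], [0.003, 0, 0.011, 0, 0, 0]]}}

```text
time_s: 3.35
ee_pos: [0.455, -0.2135, 0.0268]
orientation: [3.137, -0.149, 0.002]
force: [-5.6, 3.0, 15.7]
gripper_width: 0.362
gripper_force: 23.5
```

```bash
python3 - <<'E'
from h import *
st()
E
```

```text
t 3.35 p [ 0.455  -0.2135  0.0268] yaw -0.0947 z [ 0.001 -0.001 -1.   ] F [-5.6  3.  15.7] T [0.84 1.07 0.02] g 0.362 23.5116970508534 q [-0.7  -0.11 -0.53  1.15 -0.    2.54]
```

{"name": "apply_moves", "arguments": {"motion": [[0, 0, -0.05, 0, 0, 0], [0, 0, -0.2, 0, 0, 0], [0, 0, -0.3, 0, 0, 0], [0, 0, -0.3, 0, 0, 0], [0, 0, -0.3, 0, 0, 0]]}}

```text
time_s: 3.85
ee_pos: [0.4548, -0.2135, 0.116]
orientation: [3.137, -0.149, 0.002]
force: [0.1, 0.8, -0.3]
gripper_width: 0.363
gripper_force: 24.9
```

```bash
python3 - <<'E'
from h import *
w=snap('wrist','w3.png');st()
t=snap('side')
p=sensors.read_state()['ee_pos']
q=proj(t,[p[0],p[1],p[2]-.02]);print(q)
a=cv2.resize(w['img'][200:440,200:440],(480,480))
cv2.imwrite('pics/w3c.png',a)
# axis/height of thimble: side picture crop
b=cv2.resize(t['img'][205:275,280:380],None,fx=7,fy=7,interpolation=cv2.INTER_CUBIC)
cv2.imwrite('pics/s3.png',b)
# predicted side pixels for the axis at heights
for z in(.03,.058,.06,.085,.09,.095,.1,.105): print(z,proj(t,[.5665,.0325,z]).round(1),((proj(t,[.5665,.0325,z])-[280,205])*7).round())
E
```

```text
t 3.9 p [ 0.4542 -0.213   0.1148] yaw -0.095 z [-0.  0. -1.] F [-0.9  0.4 -0.9] T [-0.01  0.02 -0.01] g 0.367 24.93410964292707 q [-0.7  -0.18 -0.43  1.32 -0.    2.54]
[321.86377683 310.55975846]
0.03 [332.7 241. ] [369. 252.]
0.058 [332.7 229.4] [369. 171.]
0.06 [332.7 228.5] [369. 165.]
0.085 [332.7 217.8] [369.  89.]
0.09 [332.7 215.6] [369.  74.]
0.095 [332.6 213.4] [369.  59.]
0.1 [332.6 211.2] [368.  43.]
0.105 [332.6 208.9] [368.  28.]
```

View pics/w3c.png

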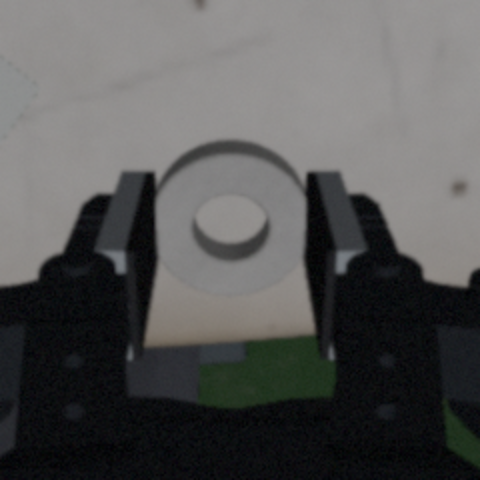

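View pics/s3.png

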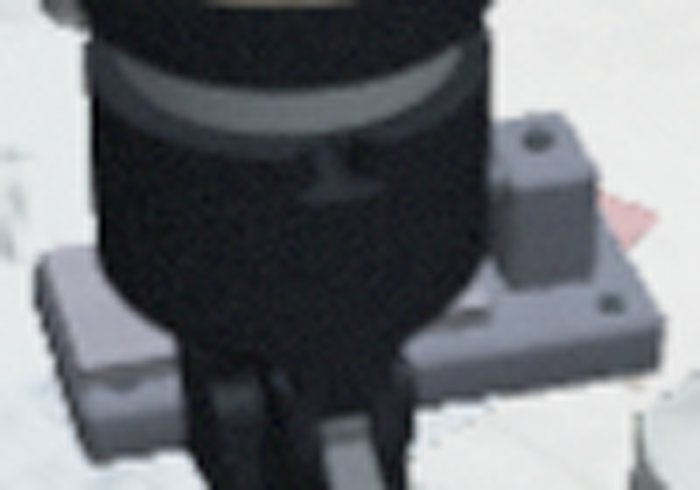

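The wrist crop shows the washer held square between the pads, with the tips at about its underside. In the side crop the gripper hides the thimble, so I'll measure the thimble from the first side picture.

```bash
python3 - <<'E'
from h import *
g=cv2.cvtColor(cv2.imread('pics/side1.png'),cv2.COLOR_BGR2GRAY)
print('      ',*range(320,350))
for v in range(206,244): print(v,*['%3d'%x for x in g[v,320:350]])
E
```

```text
320 321 322 323 324 325 326 327 328 329 330 331 332 333 334 335 336 337 338 339 340 341 342 343 344 345 346 347 348 349
206 223 223 224 222 219 215 212 217 215 221 225 226 226 226 227 227 227 227 225 225 224 225 225 225 224 223 221 221 224 225
207 225 224 224 224 222 209 203 214 218 221 225 224 226 225 227 226 226 225 226 224 225 225 226 225 225 222 221 221 223 223
208 226 224 225 224 221 215 202 213 223 223 224 225 224 224 224 226 225 225 224 224 225 226 225 226 225 226 224 224 224 224
209 226 226 225 225 224 219 210 213 223 224 226 221 220 226 224 224 225 224 226 224 224 224 222 226 226 226 226 225 225 224
210 226 225 225 226 224 222 210 202 216 224 224 226 226 226 225 225 225 225 225 224 223 224 223 224 226 227 227 225 226 226
211 224 223 223 225 224 222 214 198 208 222 224 224 224 224 223 224 224 224 224 223 224 225 224 225 227 227 228 225 226 225
212 224 225 224 224 223 223 218 209 209 222 221 221 217 210 220 218 221 221 221 225 225 225 226 225 227 227 226 226 226 224
213 225 224 226 225 226 224 225 222 221 221 214 211 210 212 204 194 198 192 205 226 226 225 226 226 226 227 227 
[... 3031 characters left out ...]
 156 140 122 121 128 132 140 148 163 159 146  99  59  72  94 122 139 127  90  55
239 163 163 164 163 163 162 159 161 161 160 162 160 160 161 161 159 161 163 160 159 160 145  99  74  88 113 142 139 113  65
240 163 162 161 161 163 160 162 162 161 161 160 160 158 160 161 160 159 162 160 158 159 157 126  82  85 117 144 139 126  92
241 161 162 160 161 160 158 158 160 160 160 160 159 159 160 159 157 159 161 160 161 159 148 113  86  79 123 153 140 139 113
242 160 161 160 161 159 160 161 159 160 161 161 160 160 161 162 163 160 163 163 157 150 125  92  82  69 117 157 143 138 126
243 159 160 159 162 161 163 161 162 164 162 161 161 161 160 161 161 161 161 162 147 109  82  75  62  86 137 161 151 143 139
```

```bash
python3 - <<'E'
from h import *
t=snap('top');s=snap('side')
cv2.imwrite('pics/t4.png',t['img'])
def tri(a,b):
    (c1,d1),(c2,d2)=a,b; d1/=np.linalg.norm(d1);d2/=np.linalg.norm(d2)
    A=np.c_[d1,-d2];x=np.linalg.lstsq(A,c2-c1,rcond=None)[0];p,q=c1+x[0]*d1,c2+x[1]*d2
    return (p+q)/2,np.linalg.norm(p-q)
print(tri(ray(t,316.6,223.4),ray(s,333.7,214.9)))
ax=np.array([.565,.0325]);y=-.095;u=np.array([np.cos(y),np.sin(y)])
a=ax-.065*u;print('apron',a);row([*a,.11],y)
E
```

```text
(array([0.56763531, 0.03225544, 0.09122712]), np.float64(0.0017950250116957598))
apron [0.50029309 0.03866572]
row [0.0753, -0.8484, 0.0133] [-0.0007, 0.0011, -0.0] | [ 0.0226 -0.2545  0.004 ] [-0.001  0.002 -0.   ]
```

{"name": "apply_moves", "arguments": {"motion": [[0.08, -0.848, -0.05, 0, 0, 0], [0.08, -0.848, -0.05, 0, 0, 0], [0.08, -0.848, -0.05, 0, 0, 0], [0.08, -0.848, -0.05, 0, 0, 0], [0.08, -0.848, -0.05, 0, 0, 0], [0.08, -0.848, -0.05, 0, 0, 0], [0.08, -0.848, -0.05, 0, 0, 0], [0.08, -0.848, -0.05, 0, 0, 0]]}}

```text
time_s: 4.85
ee_pos: [0.5019, 0.0372, 0.1293]
orientation: [3.138, -0.15, -0.002]
force: [-0.5, -0.2, -0.6]
gripper_width: 0.365
gripper_force: 25.0
```

```bash
python3 - <<'E'
from h import *
w=snap('wrist');st()
K=np.array(w['K'])
y=-.095;u=np.array([np.cos(y),np.sin(y)]);n=np.array([-u[1],u[0]]);ax=np.array([.567,.0325])
im=w['img'].copy()
def P(x,yy,z,c):
    q=proj(w,[*(ax+x*u+yy*n),z],True); cv2.circle(im,tuple(int(v*16) for v in q),24,c,-1,cv2.LINE_AA,4)
for x in(-.093,.025):
  for yy in(-.03,.03): P(x,yy,.03,(0,0,255))
P(0,0,.091,(0,255,0));P(0,.01,.091,(0,255,0));P(0,-.01,.091,(0,255,0));P(-.01,0,.091,(0,255,0))
for k in(-60,60): P(.018*np.cos(np.radians(k)),.018*np.sin(np.radians(k)),.035,(255,0,0))
P(-.0135,0,.058,(0,255,255))
cv2.imwrite('pics/w5.png',cv2.resize(im[60:380,160:480],(800,800))[0:600])
E
```

```text
t 4.9 p [0.502  0.0368 0.1294] yaw -0.0964 z [-0.001 -0.    -1.   ] F [0.2 0.4 0.4] T [-0.05  0.01 -0.01] g 0.368 25.001762583997333 q [-0.19 -0.18 -0.4   1.35 -0.    3.05]
```

View pics/w5.png

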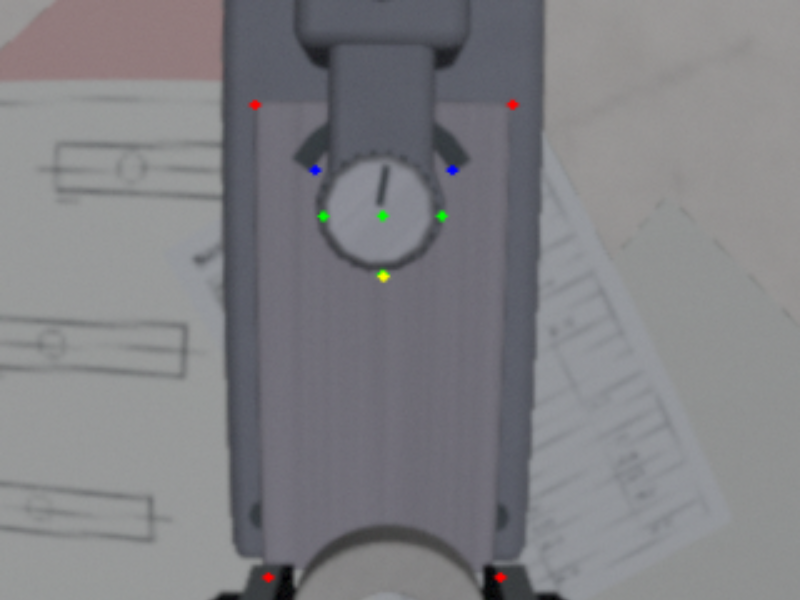

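The thimble top is centred at crop (380,210), which puts the axis at about (0.568, 0.033) with yaw about -0.10. Next I lower the washer onto the apron.

{"name": "apply_moves", "arguments": {"motion": [[0.003, -0.009, 0.08, 0, 0, 0], [0.003, -0.009, 0.16, 0, 0, 0], [0.003, -0.009, 0.2, 0, 0, 0], [0.003, -0.009, 0.22, 0, 0, 0], [0.003, -0.009, 0.23, 0, 0, 0], [0.003, -0.009, 0.235, 0, 0, 0], [0.003, -0.009, 0.238, 0, 0, 0], [0.003, -0.009, 0.238, 0, 0, 0]]}}

```text
time_s: 5.7
ee_pos: [0.5039, 0.0404, 0.0592]
orientation: [3.138, -0.149, 0.001]
force: [-0.2, 0.2, 0.4]
gripper_width: 0.365
gripper_force: 25.0
```

```bash
python3 - <<'E'
from h import *
st()
E
```

```text
t 5.7 p [0.5039 0.0404 0.0592] yaw -0.095 z [ 0.001 -0.    -1.   ] F [-0.2  0.2  0.4] T [-0.05  0.06 -0.04] g 0.365 25.004481545911403 q [-0.18 -0.13 -0.49  1.21 -0.    3.06]
```

{"name": "apply_moves", "arguments": {"motion": [[0, 0, 0.005, 0, 0, 0], [0, 0, 0.005, 0, 0, 0]]}}

```text
time_s: 5.9
ee_pos: [0.5036, 0.0405, 0.0572]
orientation: [3.138, -0.149, 0.0]
force: [0.1, 0.1, 0.3]
gripper_width: 0.362
gripper_force: 25.0
```

{"name": "apply_moves", "arguments": {"hand": 0.55, "motion": [[0, 0, 0, 0, 0, 0], [0, 0, 0, 0, 0, 0], [0, 0, 0, 0, 0, 0], [0, 0, -0.1, 0, 0, 0], [0, 0, -0.2, 0, 0, 0], [0, 0, -0.2, 0, 0, 0], [0, 0, -0.2, 0, 0, 0]]}}

```text
time_s: 6.6
ee_pos: [0.504, 0.0404, 0.1177]
orientation: [3.138, -0.149, 0.002]
force: [-1.1, 0.0, -1.2]
gripper_width: 0.547
gripper_force: 0.0
```

```bash
python3 - <<'E'
from h import *
st()
w=snap('wrist')
print('ax px',proj(w,[.568,.033,.091],True),'apron',proj(w,[.5033,.0395,.039],True))
cv2.imwrite('pics/w6.png',cv2.resize(w['img'][100:430,160:480],(580,600)))
u=np.array([np.cos(-.1),np.sin(-.1)]);a=np.array([.568,.033])-.1*u; row([*a,.062],-.1)
E
```

```text
t 6.6 p [0.504  0.0404 0.1177] yaw -0.095 z [ 0.001 -0.    -1.   ] F [-1.1  0.  -1.2] T [-0.05 -0.06 -0.03] g 0.547 0.0 q [-0.18 -0.17 -0.42  1.32 -0.    3.06]
ax px [319.66514477 149.15502511] apron [317.46016581 262.221072  ]
row [-0.1164, 0.0028, 0.1821] [0.0, 0.0002, 0.0031] | [-0.0349  0.0008  0.0546] [0.    0.    0.005]
```

View pics/w6.png

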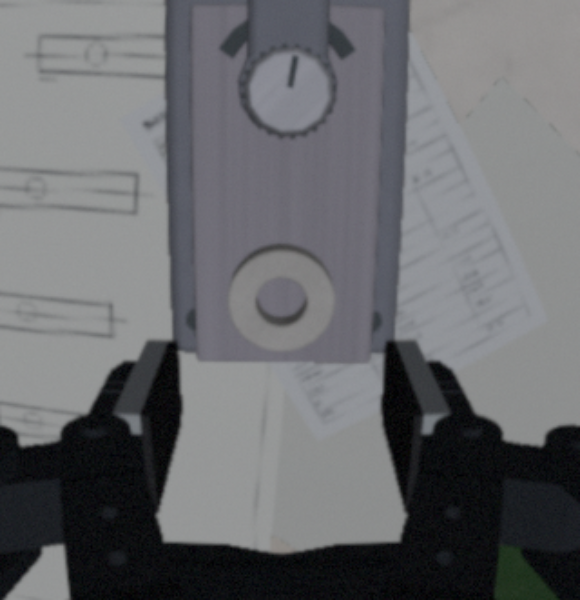

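The washer lies flat on the apron, centred at crop (282,298). The thimble is at (289,91), as predicted. I'll go behind it, nearly close the fingers and feel for the platform.

{"name": "apply_moves", "arguments": {"hand": 0.2, "motion": [[-0.11, 0.002, 0, 0, 0, 0.003], [-0.11, 0.002, 0.0, 0, 0, 0.003], [-0.11, 0.002, 0.1, 0, 0, 0.003], [-0.11, 0.002, 0.15, 0, 0, 0.003], [-0.11, 0.002, 0.17, 0, 0, 0.003], [-0.11, 0.002, 0.17, 0, 0, 0.003], [-0.11, 0.002, 0.173, 0, 0, 0.003], [-0.11, 0.002, 0.176, 0, 0, 0.003], [-0.11, 0.002, 0.176, 0, 0, 0.003]]}}

```text
time_s: 7.55
ee_pos: [0.471, 0.0429, 0.0649]
orientation: [3.137, -0.157, 0.001]
force: [0.0, -0.5, 0.1]
gripper_width: 0.2
gripper_force: 0.0
```

{"name": "apply_moves", "arguments": {"motion": [[0, 0, 0.003, 0, 0, 0], [0, 0, 0.006, 0, 0, 0], [0, 0, 0.006, 0, 0, 0]]}}

```text
time_s: 7.85
ee_pos: [0.4705, 0.043, 0.0624]
orientation: [3.138, -0.157, -0.0]
force: [-0.1, 0.8, 0.6]
gripper_width: 0.194
gripper_force: 0.0
```

{"name": "apply_moves", "arguments": {"motion": [[0, 0, 0.003, 0, 0, 0], [0, 0, 0.006, 0, 0, 0], [0, 0, 0.006, 0, 0, 0]]}}

```text
time_s: 8.15
ee_pos: [0.4705, 0.043, 0.0605]
orientation: [3.138, -0.157, -0.0]
force: [0.4, -1.1, -0.0]
gripper_width: 0.202
gripper_force: 0.0
```

{"name": "apply_moves", "arguments": {"motion": [[0, 0, 0.004, 0, 0, 0], [0, 0, 0.008, 0, 0, 0], [0, 0, 0.008, 0, 0, 0]]}}

```text
time_s: 8.45
ee_pos: [0.4704, 0.043, 0.0581]
orientation: [3.138, -0.157, -0.0]
force: [-0.1, 0.0, 0.9]
gripper_width: 0.201
gripper_force: 0.0
```

{"name": "apply_moves", "arguments": {"motion": [[0, 0, 0.003, 0, 0, 0], [0, 0, 0.005, 0, 0, 0], [0, 0, 0.005, 0, 0, 0]]}}

```text
time_s: 8.75
ee_pos: [0.4705, 0.043, 0.0567]
orientation: [3.138, -0.157, -0.0]
force: [0.8, -1.0, -1.2]
gripper_width: 0.198
gripper_force: 0.0
```

{"name": "apply_moves", "arguments": {"motion": [[0, 0, 0.004, 0, 0, 0], [0, 0, 0.007, 0, 0, 0], [0, 0, 0.007, 0, 0, 0]]}}

```text
time_s: 9.05
ee_pos: [0.4705, 0.043, 0.0545]
orientation: [3.138, -0.157, -0.0]
force: [0.5, -0.3, 0.3]
gripper_width: 0.198
gripper_force: 0.0
```

{"name": "apply_moves", "arguments": {"motion": [[0, 0, 0.003, 0, 0, 0], [0, 0, 0.004, 0, 0, 0], [0, 0, 0.004, 0, 0, 0]]}}

```text
time_s: 9.35
ee_pos: [0.4705, 0.043, 0.0534]
orientation: [3.138, -0.157, -0.0]
force: [-0.9, 0.3, 0.6]
gripper_width: 0.203
gripper_force: 0.0
```

The fingers are clear of the platform, with the tips about 1.5 mm above it. I'll push the washer along.

{"name": "apply_moves", "arguments": {"motion": [[0.017, 0, -0.003, 0, 0, 0], [0.033, 0, -0.003, 0, 0, 0], [0.05, 0, -0.003, 0, 0, 0], [0.067, 0, -0.003, 0, 0, 0], [0.083, 0, -0.003, 0, 0, 0], [0.1, 0, -0.003, 0, 0, 0], [0.117, 0, -0.003, 0, 0, 0], [0.13, 0, -0.003, 0, 0, 0], [0.143, 0, -0.003, 0, 0, 0], [0.153, 0, -0.003, 0, 0, 0], [0.16, 0, -0.003, 0, 0, 0]]}}

```text
time_s: 10.45
ee_pos: [0.5186, 0.0382, 0.0544]
orientation: [3.138, -0.157, 0.0]
force: [0.1, 0.3, 0.8]
gripper_width: 0.202
gripper_force: 0.2
```

```bash
python3 - <<'E'
from h import *
st();w=snap('wrist')
p=proj(w,[.54,.036,.039],True);print(p)
cv2.imwrite('pics/w7.png',cv2.resize(w['img'][100:430,160:480],(580,600)))
u=np.array([np.cos(-.1),np.sin(-.1)]);d=np.array(sensors.read_state()['ee_pos'])[:2]-[.568,.033];print('along',d@u,'lat',d@[-u[1],u[0]])
E
```

```text
t 10.45 p [0.5186 0.0382 0.0544] yaw -0.0997 z [ 0. -0. -1.] F [0.1 0.3 0.8] T [-0.02  0.1  -0.01] g 0.202 0.19491613746140501 q [-0.18 -0.08 -0.45  1.2  -0.    3.06]
[316.55825446 262.62753166]
along -0.049494767328814936 lat 0.0001926388805747964
```

View pics/w7.png

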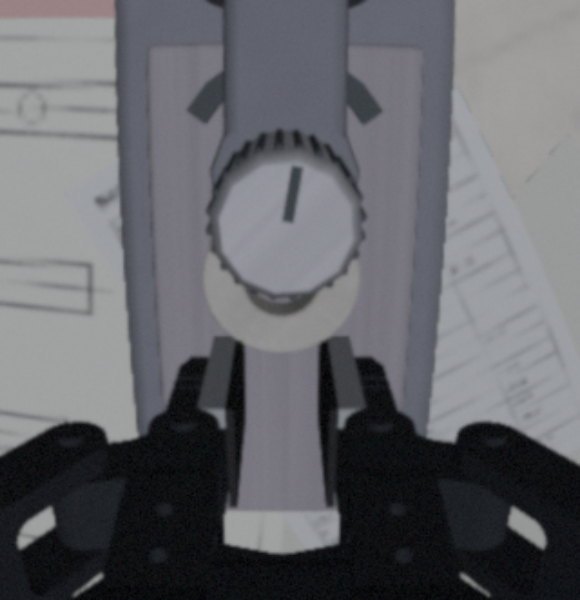

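The washer is ahead of the fingers, partly under the thimble (front edge at crop (282,352)). I'll carry on slowly.

{"name": "apply_moves", "arguments": {"motion": [[0.013, 0, 0, 0, 0, 0], [0.027, 0, 0, 0, 0, 0], [0.04, 0, 0, 0, 0, 0], [0.05, 0, 0, 0, 0, 0], [0.058, 0, 0, 0, 0, 0], [0.065, 0, 0, 0, 0, 0], [0.068, 0, 0, 0, 0, 0]]}}

```text
time_s: 11.2
ee_pos: [0.5388, 0.0362, 0.0544]
orientation: [3.138, -0.157, 0.0]
force: [-0.2, -0.2, 0.9]
gripper_width: 0.198
gripper_force: 0.1
```

{"name": "apply_moves", "arguments": {"motion": [[0.002, 0, 0, 0, 0, 0], [0.004, 0, 0, 0, 0, 0], [0.004, 0, 0, 0, 0, 0]]}}

```text
time_s: 11.5
ee_pos: [0.5398, 0.0361, 0.0544]
orientation: [3.138, -0.156, 0.0]
force: [-0.3, -0.2, -0.2]
gripper_width: 0.196
gripper_force: 0.1
```

{"name": "apply_moves", "arguments": {"motion": [[0.002, 0, 0, 0, 0, 0], [0.003, 0, 0, 0, 0, 0], [0.003, 0, 0, 0, 0, 0]]}}

```text
time_s: 11.8
ee_pos: [0.5408, 0.036, 0.0544]
orientation: [3.138, -0.157, 0.0]
force: [-1.3, -0.1, 0.2]
gripper_width: 0.2
gripper_force: 0.1
```

{"name": "apply_moves", "arguments": {"motion": [[0.002, 0, 0, 0, 0, 0], [0.003, 0, 0, 0, 0, 0], [0.003, 0, 0, 0, 0, 0]]}}

```text
time_s: 12.1
ee_pos: [0.5417, 0.0359, 0.0544]
orientation: [3.138, -0.157, 0.0]
force: [-0.6, 0.6, -1.1]
gripper_width: 0.203
gripper_force: 0.1
```

{"name": "apply_moves", "arguments": {"motion": [[0.002, 0, 0, 0, 0, 0], [0.002, 0, 0, 0, 0, 0]]}}

```text
time_s: 12.3
ee_pos: [0.5423, 0.0358, 0.0544]
orientation: [3.138, -0.157, 0.0]
force: [-0.0, -0.4, -0.3]
gripper_width: 0.198
gripper_force: 0.1
```

{"name": "apply_moves", "arguments": {"motion": [[0.002, 0, 0, 0, 0, 0], [0.002, 0, 0, 0, 0, 0]]}}

```text
time_s: 12.5
ee_pos: [0.5429, 0.0358, 0.0544]
orientation: [3.138, -0.157, 0.0]
force: [0.1, -0.9, -0.1]
gripper_width: 0.2
gripper_force: 0.1
```

{"name": "apply_moves", "arguments": {"motion": [[0.0015, 0, 0, 0, 0, 0], [0.0015, 0, 0, 0, 0, 0]]}}

```text
time_s: 12.7
ee_pos: [0.5433, 0.0357, 0.0544]
orientation: [3.138, -0.157, 0.0]
force: [0.2, -1.4, -0.6]
gripper_width: 0.201
gripper_force: 0.1
```

{"name": "apply_moves", "arguments": {"motion": [[0.0015, 0, 0, 0, 0, 0], [0.0015, 0, 0, 0, 0, 0]]}}

```text
time_s: 12.9
ee_pos: [0.5438, 0.0357, 0.0544]
orientation: [3.138, -0.157, 0.0]
force: [0.3, -0.2, 0.2]
gripper_width: 0.201
gripper_force: 0.1
```

{"name": "apply_moves", "arguments": {"motion": [[0.0015, 0, 0, 0, 0, 0], [0.0015, 0, 0, 0, 0, 0]]}}

```text
time_s: 13.1
ee_pos: [0.5442, 0.0356, 0.0544]
orientation: [3.138, -0.157, -0.0]
force: [-0.7, -0.5, -0.6]
gripper_width: 0.198
gripper_force: 0.1
```

{"name": "apply_moves", "arguments": {"motion": [[0.0015, 0, 0, 0, 0, 0], [0.0015, 0, 0, 0, 0, 0]]}}

```text
time_s: 13.3
ee_pos: [0.5445, 0.0356, 0.0543]
orientation: [3.138, -0.157, -0.001]
force: [-0.8, -0.5, 0.3]
gripper_width: 0.198
gripper_force: 0.4
```

{"name": "apply_moves", "arguments": {"motion": [[0.0015, 0, 0, 0, 0, 0], [0.0015, 0, 0, 0, 0, 0]]}}

```text
time_s: 13.5
ee_pos: [0.5447, 0.0356, 0.0543]
orientation: [3.138, -0.157, -0.001]
force: [-2.4, -0.6, 1.3]
gripper_width: 0.202
gripper_force: 1.2
```

```bash
python3 - <<'E'
from h import *
st();w=snap('wrist')
g=cv2.cvtColor(w['img'],cv2.COLOR_BGR2GRAY)
# front edge of washer between pads
q=proj(w,[.568-.017*np.cos(.1),.033+.017*np.sin(.1),.039],True);print('washer front if home',q, proj(w,[.568-.020*np.cos(.1),.033+.02*np.sin(.1),.039],True))
for v in range(268,312): print(v,g[v,306:326:2])
E
```

```text
t 13.5 p [0.5447 0.0356 0.0543] yaw -0.0998 z [-0.001 -0.    -1.   ] F [-2.4 -0.6  1.3] T [ 0.03  0.58 -0.06] g 0.202 1.2219521743430306 q [-0.17  0.01 -0.37  1.2  -0.    3.07]
washer front if home [316.99723312 298.21284281] [316.97721452 304.91466695]
268 [36 66 74 45 32 59 78 72 37 43]
269 [40 69 69 51 28 59 77 72 33 40]
270 [40 70 71 48 36 61 76 72 36 40]
271 [41 70 72 47 32 58 80 73 36 39]
272 [41 70 75 46 35 59 77 75 41 39]
273 [46 69 74 49 31 62 78 75 40 37]
274 [44 69 73 47 32 61 81 75 38 39]
275 [49 70 74 50 30 58 78 75 39 39]
276 [46 71 74 47 32 62 80 77 37 38]
277 [50 74 71 48 34 57 77 76 42 34]
278 [51 74 70 43 31 61 81 75 46 33]
279 [54 73 70 43 30 61 80 78 45 29]
280 [52 73 72 41 32 60 81 78 45 34]
281 [53 74 73 45 30 58 80 76 47 29]
282 [57 74 73 42 32 61 84 78 46 31]
283 [57 75 74 44 31 59 81 76 44 29]
284 [56 75 75 42 32 61 79 78 47 31]
285 [59 74 74 41 36 62 80 81 49 31]
286 [59 76 73 44 39 61 83 81 51 35]
287 [62 75 72 52 51 66 82 83 56 46]
288 [60 76 71 60 60 67 81 83 61 61]
289 [64 77 75 65 67 71 82 83 73 71]
290 [71 77 76 74 73 80 85 88 82 84]
291 [76 79 78 78 8
[... 227 characters left out ...]
7 120 120]
297 [110 113 115 116 121 121 122 125 123 123]
298 [115 117 120 123 125 128 129 130 133 132]
299 [123 127 130 131 137 137 139 138 140 145]
300 [137 141 144 145 148 148 147 132 127 138]
301 [145 149 152 150 151 152 151 117  96 108]
302 [151 152 154 153 152 154 149 107  73  75]
303 [152 152 152 153 153 152 151  97  64  72]
304 [153 153 153 152 153 154 151  94  66  77]
305 [152 152 153 152 153 152 149  91  64  83]
306 [154 153 152 152 153 153 144  81  64  83]
307 [152 152 152 152 154 154 137  75  64  90]
308 [153 153 152 153 153 154 137  72  65  95]
309 [153 152 153 153 154 153 136  70  65 103]
310 [152 152 151 154 155 152 133  68  66 115]
311 [151 152 152 154 153 151 123  65  66 119]
```

{"name": "apply_moves", "arguments": {"motion": [[0.001, 0, 0, 0, 0, 0], [0.001, 0, 0, 0, 0, 0], [0.001, 0, 0, 0, 0, 0]]}}

```text
time_s: 13.85
ee_pos: [0.5449, 0.0356, 0.0542]
orientation: [3.138, -0.157, -0.001]
force: [-5.2, 0.1, 2.7]
gripper_width: 0.199
gripper_force: 2.3
```

```bash
python3 - <<'E'
from h import *
st()
E
```

```text
t 13.85 p [0.5449 0.0356 0.0542] yaw -0.0997 z [-0.001 -0.    -1.   ] F [-5.2  0.1  2.7] T [ 0.07  1.13 -0.07] g 0.199 2.3230418682472465 q [-0.17  0.01 -0.37  1.2  -0.    3.07]
```

{"name": "apply_moves", "arguments": {"motion": [[-0.03, 0, 0, 0, 0, 0], [-0.09, 0, 0, 0, 0, 0], [-0.13, 0, -0.1, 0, 0, 0], [-0.13, 0, -0.24, 0, 0, 0], [-0.13, 0, -0.24, 0, 0, 0], [-0.13, 0, -0.24, 0, 0, 0]]}}

```text
time_s: 14.45
ee_pos: [0.5076, 0.0392, 0.1278]
orientation: [3.137, -0.157, 0.006]
force: [-0.4, -0.5, -1.2]
gripper_width: 0.203
gripper_force: 0.0
```

```bash
python3 - <<'E'
from h import *
st();w=snap('wrist','w8.png')
u=np.array([np.cos(-.1),np.sin(-.1)]);n=np.array([-u[1],u[0]]);ax=np.array([.568,.033])
g=cv2.cvtColor(w['img'],cv2.COLOR_BGR2GRAY).astype(np.float32)
# rectified view of the plane z=.039, stand frame, 0.5 mm/px : rows along +25..-30, cols left +30..-30
def rect(z,al,la):
    m=np.array([[proj(w,[*(ax+a*u+l*n),z],True) for l in la] for a in al],np.float32)
    return cv2.remap(g,m[...,0],m[...,1],cv2.INTER_LINEAR)
al=np.arange(.016,-.0301,-.001);la=np.arange(.025,-.0251,-.001)
r=rect(.039,al,la)
print('      ',*['%3d'%round(l*1000) for l in la])
for a,x in zip(al,r): print('%5.0f '%(a*1000),*['%3d'%v for v in x])
E
```

```text
t 14.45 p [0.5076 0.0392 0.1278] yaw -0.0997 z [ 0.004 -0.001 -1.   ] F [-0.4 -0.5 -1.2] T [-0.01  0.05  0.01] g 0.203 0.0 q [-0.18 -0.17 -0.4   1.34  0.    3.06]
        25  24  23  22  21  20  19  18  17  16  15  14  13  12  11  10   9   8   7   6   5   4   3   2   1   0  -1  -2  -3  -4  -5  -6  -7  -8  -9 -10 -11 -12 -13 -14 -15 -16 -17 -18 -19 -20 -21 -22 -23 -24 -25
   16  114 112 112 113 113 110 110 109 107  88  69  58  59  58  72  82  93  94  94  95  94  95  92  91  93  91  93  93  92  93  93  94  94  93  91  88  77  61  58  60  74  98 108 109 111 112 112 111 111 111 113
   15  112 114 113 112 110 110 109 107  92  68  59  59  58  57  69  82  89  95  94  95  94  93  93  93  92  92  91  93  91  93  94  92  93  93  92  87  80  63  59  58  60  72 101 110 111 112 112 112 110 113 113
   14  112 114 113 112 111 110 107  95  73  59  59  58  61  60  69  82  92  94  93  93  93  94  91  93  93  92  93  91  92  93  93  94  93  94  92  86  78  61  59  59  59  60  82 105 111 112 112 110 111 110 112
   13  112 111 112 112 113 111 101  75  62  60  59  59  79  80  72  84  90  94  95  93  93  9
[... 8490 characters left out ...]
109 111 109 109 110 111 110 110 111 110 109 112 111 109 111 112 112
  -28  111 113 113 112 113 110 110 112 112 110 112 112 111 111 112 113 112 111 111 112 112 111 112 108 108 108 111 112 111 111 110 109 109 108 110 110 109 109 110 111 111 111 112 110 109 111 111 110 111 113 113
  -29  112 113 112 112 112 110 109 111 111 111 112 112 110 112 113 113 110 111 112 109 112 112 112 108 106 111 109 112 113 112 110 110 109 108 108 110 109 110 111 112 111 110 110 109 110 113 111 110 111 112 115
  -30  112 113 112 113 111 109 109 110 112 113 112 112 111 111 111 113 112 111 111 111 112 112 111 109 108 109 112 112 113 111 110 109 110 108 109 110 109 109 111 113 111 111 110 108 110 110 110 110 110 112 114
```

The rectified view shows the washer touching the fence symmetrically. Its centre is about 1 mm behind the axis and central sideways, so it is home. Now I wind the wrist back and open the fingers for the thimble.

{"name": "apply_moves", "arguments": {"hand": 0.5, "motion": [[0, 0, -0.08, 0, 0, -0.2], [0, 0, -0.08, 0, 0, -0.4], [0, 0, -0.08, 0, 0, -0.6], [0, 0, -0.08, 0, 0, -0.8], [0, 0, -0.08, 0, 0, -1], [0, 0, -0.08, 0, 0, -1], [0, 0, -0.08, 0, 0, -1], [0, 0, -0.08, 0, 0, -1], [0, 0, -0.08, 0, 0, -1], [0, 0, -0.08, 0, 0, -1], [0, 0, -0.08, 0, 0, -1]]}}

```text
time_s: 15.6
ee_pos: [0.5058, 0.0395, 0.1487]
orientation: [-2.322, -2.113, 0.002]
force: [-0.8, 0.2, -0.7]
gripper_width: 0.502
gripper_force: 0.0
```

{"name": "apply_moves", "arguments": {"motion": [[0, 0, 0, 0, 0, -0.2], [0, 0, 0, 0, 0, -0.4], [0, 0, 0, 0, 0, -0.6], [0, 0, 0, 0, 0, -0.8], [0, 0, 0, 0, 0, -1], [0, 0, 0, 0, 0, -1], [0, 0, 0, 0, 0, -1], [0, 0, 0, 0, 0, -1], [0, 0, 0, 0, 0, -1], [0, 0, 0, 0, 0, -1], [0, 0, 0, 0, 0, -1]]}}

```text
time_s: 16.7
ee_pos: [0.5059, 0.0395, 0.1487]
orientation: [-0.148, -3.136, -0.0]
force: [0.1, 0.5, 0.2]
gripper_width: 0.5
gripper_force: 0.0
```

{"name": "apply_moves", "arguments": {"motion": [[0, 0, 0, 0, 0, -0.1], [0, 0, 0, 0, 0, -0.2], [0, 0, 0, 0, 0, -0.23], [0, 0, 0, 0, 0, -0.23], [0, 0, 0, 0, 0, -0.23]]}}

```text
time_s: 17.2
ee_pos: [0.5061, 0.0395, 0.1494]
orientation: [0.406, -3.114, -0.0]
force: [-0.0, -0.4, -0.4]
gripper_width: 0.498
gripper_force: 0.0
```

```bash
python3 - <<'E'
from h import *
st(); s=sensors.read_state();R=Ro.from_rotvec(s['orientation']).as_matrix();row([.5685,.0335,.125],np.arctan2(R[1,0],R[0,0]))
t=snap('top')
E
```

```text
t 17.2 p [0.5061 0.0395 0.1494] yaw -2.8822 z [-0.001  0.    -1.   ] F [-0.  -0.4 -0.4] T [ 0.   -0.08  0.01] g 0.498 0.0 q [-0.18 -0.17 -0.36  1.38 -0.   -0.44]
row [-0.196, -0.0726, 0.0811] [0.0003, -0.0007, -0.0] | [-0.0588 -0.0218  0.0243] [ 0.    -0.001 -0.   ]
```

{"name": "apply_moves", "arguments": {"motion": [[-0.196, -0.073, 0, 0, 0, 0], [-0.196, -0.073, 0, 0, 0, 0], [-0.196, -0.073, 0, 0, 0, 0], [-0.196, -0.073, 0, 0, 0, 0]]}}

```text
time_s: 17.65
ee_pos: [0.5685, 0.0336, 0.1501]
orientation: [0.408, -3.114, -0.0]
force: [0.6, -0.1, -0.6]
gripper_width: 0.502
gripper_force: 0.0
```

```bash
python3 - <<'E'
from h import *
st();w=snap('wrist','w9.png')
g=cv2.cvtColor(w['img'],cv2.COLOR_BGR2GRAY).astype(np.float32)
c=np.array([.5685,.0335])
r=[[g[tuple(int(round(k)) for k in proj(w,[c[0]+a,c[1]+b,.091],True)[::-1])] for b in np.arange(.018,-.0181,-.0015)] for a in np.arange(.018,-.0181,-.0015)]
for a,x in zip(np.arange(18,-19,-1.5),r): print('%5.1f'%a,*['%3d'%v for v in x])
E
```

```text
t 17.65 p [0.5685 0.0336 0.1501] yaw -2.8808 z [-0.001  0.    -1.   ] F [ 0.6 -0.1 -0.6] T [ 0.03 -0.04 -0.02] g 0.502 0.0 q [-0.17  0.02 -0.18  1.37 -0.   -0.43]
 18.0  79  93  95  94  94  94  95  67  54  58  62  69  76  74  75  77  76  80  81  81  88  85  85  87  88
 16.5  83  96  93  94  95  93  95  64  34  35  49  85  94  92  92  91  90  88  88  85  83  77  74  75  76
 15.0  80  93  94  94  96  94  94  90  38  34  58  85  93  93  89  93  95  95  90  91  92  88  59  53  52
 13.5  82  92  97  94  95  95  94  92  44  35  52  86  92  92  93  94  92  93  92  94  92  86  63  39  37
 12.0  80  94  92  93  96  95  95  94  66  37  73  87  90  93  95  95  93  91  95  95  93  87  43  37  38
 10.5  88  94  93  96  94  93  96  96  88  32  72  93  93  94  94  93  94  94  92  92  92  85  49  33  35
  9.0  88  96  93  93  93  95  94  94  90  53  81  92  91  96  90  94  95  93  94  92  93  80  37  41  34
  7.5  88  94  93  94  93  93  94  96  93  80 126 141 136  97 124 118  85  93  95  92  93  81  41  35  33
  6.0  88  93  94  94  95  94  96  90 112 140 140 143 141  72 129 139 135  90  95  95  90
[... 1012 characters left out ...]
  61  72  82 100  96  77  76  63  37  35  49  92 102 123  60  57
-10.5  95  94 111 112 111 111 109  77  28  34  48  56  57  58  56  43  43  41  48  64  91  94 127  61  58
-12.0  94  98 112 113 113 111 111  93  52  29  41  33  44  46  30  53  46  40  51  78  91  90 129  98  43
-13.5  94  98 113 113 111 108 116 104  91  44  34  34  50  37  42  53  30  47  75  94  91  81 130 123 102
-15.0  90  98 110 112 113 108 126 110  90  87  53  40  50  36  49  35  43  68  90  92  92  88 135 132 111
-16.5  89 109 112 112 113 107 122 118  83  94  92  82  53  47  54  53  83  92  94  93  84 104 135 116 112
-18.0  93 111 113 112 112 111 114 135  89  88  91  92  93  91  91  92  91  91  93  89  53  99 133 100 112
```

The opposite view puts the thimble centre at (0.568, 0.033), which agrees. I descend around it.

{"name": "apply_moves", "arguments": {"motion": [[0, 0, 0.08, 0, 0, 0], [0, 0, 0.14, 0, 0, 0], [0, 0, 0.17, 0, 0, 0], [0, 0, 0.183, 0, 0, 0], [0, 0, 0.183, 0, 0, 0], [0, 0, 0.183, 0, 0, 0]]}}

```text
time_s: 18.3
ee_pos: [0.5694, 0.0334, 0.0965]
orientation: [-0.409, 3.113, -0.001]
force: [-0.0, 0.1, 0.0]
gripper_width: 0.502
gripper_force: 0.0
```

{"name": "apply_moves", "arguments": {"hand": 0.1, "force": 22, "motion": [[0, 0, 0, 0, 0, 0], [0, 0, 0, 0, 0, 0], [0, 0, 0, 0, 0, 0], [0, 0, 0, 0, 0, 0], [0, 0, 0, 0, 0, 0], [0, 0, 0, 0, 0, 0]]}}

```text
time_s: 18.9
ee_pos: [0.5696, 0.0332, 0.0963]
orientation: [-0.409, 3.114, -0.001]
force: [-1.0, -0.6, 6.6]
gripper_width: 0.217
gripper_force: 22.7
```

```bash
python3 - <<'E'
from h import *
st()
E
```

```text
t 18.9 p [0.5696 0.0332 0.0963] yaw -2.8802 z [ 0.001 -0.001 -1.   ] F [-1.  -0.6  6.6] T [-0.22  0.04 -0.03] g 0.217 22.710292422270868 q [-0.17  0.05 -0.25  1.27 -0.   -0.43]
```

{"name": "apply_moves", "arguments": {"motion": [[0, 0, 0, 0, 0, 0.09], [0, 0, 0.001, 0, 0, 0.18], [0, 0, 0.001, 0, 0, 0.18]]}}

```text
time_s: 19.2
ee_pos: [0.5695, 0.0329, 0.0955]
orientation: [0.037, 3.14, -0.002]
force: [1.3, -3.8, 2.5]
gripper_width: 0.22
gripper_force: 22.5
```

```bash
python3 - <<'E'
from h import *
st()
E
```

```text
t 19.2 p [0.5695 0.0329 0.0955] yaw 3.1178 z [ 0.001 -0.001 -1.   ] F [ 1.3 -3.8  2.5] T [-0.86 -0.29 -0.07] g 0.22 22.452833177230787 q [-0.17  0.05 -0.25  1.27 -0.   -0.15]
```

{"name": "apply_moves", "arguments": {"motion": [[0, 0, 0.0015, 0, 0, 0.095], [0, 0, 0.003, 0, 0, 0.19], [0, 0, 0.003, 0, 0, 0.19]]}}

```text
time_s: 19.5
ee_pos: [0.5694, 0.0326, 0.0946]
orientation: [0.502, 3.1, -0.003]
force: [0.4, -6.6, 2.0]
gripper_width: 0.22
gripper_force: 22.5
```

```bash
python3 - <<'E'
from h import *
st()
E
```

```text
t 19.5 p [0.5694 0.0326 0.0946] yaw 2.8207 z [ 0.001 -0.002 -1.   ] F [ 0.4 -6.6  2. ] T [-1.29 -0.2  -0.05] g 0.22 22.49213095579762 q [-0.17  0.05 -0.25  1.27 -0.    0.15]
```

{"name": "apply_moves", "arguments": {"motion": [[-0.001, -0.0025, 0.0015, 0, 0, 0.095], [-0.001, -0.0025, 0.003, 0, 0, 0.19], [-0.001, -0.0025, 0.003, 0, 0, 0.19]]}}

```text
time_s: 19.8
ee_pos: [0.5693, 0.0321, 0.0937]
orientation: [0.954, 2.993, -0.002]
force: [0.5, -4.9, 4.7]
gripper_width: 0.215
gripper_force: 22.6
```

```bash
python3 - <<'E'
from h import *
st()
E
```

```text
t 19.8 p [0.5693 0.0321 0.0937] yaw 2.5245 z [ 0.    -0.001 -1.   ] F [ 0.5 -4.9  4.7] T [-1.11  0.08 -0.08] g 0.215 22.6155951662804 q [-0.17  0.05 -0.25  1.27 -0.    0.44]
```

{"name": "apply_moves", "arguments": {"motion": [[-0.001, -0.001, 0, 0, 0, 0.095], [-0.001, -0.001, 0, 0, 0, 0.095]]}}

```text
time_s: 20.0
ee_pos: [0.5691, 0.0319, 0.0933]
orientation: [1.171, 2.915, -0.001]
force: [0.5, -5.5, 2.1]
gripper_width: 0.217
gripper_force: 22.4
```

```bash
python3 - <<'E'
from h import *
st()
E
```

```text
t 20.0 p [0.5691 0.0319 0.0933] yaw 2.378 z [-0.    -0.001 -1.   ] F [ 0.5 -5.5  2.1] T [-1.1   0.03 -0.08] g 0.217 22.371422614669427 q [-0.17  0.05 -0.25  1.27 -0.    0.59]
```

{"name": "apply_moves", "arguments": {"motion": [[-0.0016, -0.0017, 0.0015, 0, 0, 0.095], [-0.0016, -0.0017, 0.0025, 0, 0, 0.19], [-0.0016, -0.0017, 0.0025, 0, 0, 0.19]]}}

```text
time_s: 20.3
ee_pos: [0.5688, 0.0315, 0.0924]
orientation: [-1.589, -2.71, 0.001]
force: [-2.1, -3.5, 2.0]
gripper_width: 0.218
gripper_force: 22.4
```

```bash
python3 - <<'E'
from h import *
st()
E
```

```text
t 20.3 p [0.5688 0.0315 0.0924] yaw 2.0811 z [-0.001 -0.    -1.   ] F [-2.1 -3.5  2. ] T [-0.88  0.28 -0.08] g 0.218 22.37590027973056 q [-0.17  0.05 -0.26  1.27 -0.    0.89]
```

{"name": "apply_moves", "arguments": {"motion": [[0, 0, 0.0005, 0, 0, 0.095], [0, 0, 0.0005, 0, 0, 0.095]]}}

```text
time_s: 20.5
ee_pos: [0.5686, 0.0314, 0.092]
orientation: [-1.785, -2.584, 0.001]
force: [-1.4, -4.6, -0.9]
gripper_width: 0.221
gripper_force: 22.2
```

```bash
python3 - <<'E'
from h import *
st()
E
```

```text
t 20.5 p [0.5686 0.0314 0.092 ] yaw 1.9328 z [-0.001 -0.    -1.   ] F [-1.4 -4.6 -0.9] T [-1.03  0.42 -0.05] g 0.221 22.187902138684876 q [-0.17  0.05 -0.26  1.27 -0.    1.03]
```

{"name": "apply_moves", "arguments": {"motion": [[0, 0, 0.0012, 0, 0, 0.095], [0, 0, 0.0012, 0, 0, 0.095]]}}

```text
time_s: 20.7
ee_pos: [0.5684, 0.0314, 0.0916]
orientation: [-1.972, -2.444, 0.002]
force: [-2.1, -5.9, -0.1]
gripper_width: 0.216
gripper_force: 22.2
```

{"name": "apply_moves", "arguments": {"motion": [[0, 0, 0.001, 0, 0, 0.095], [0, 0, 0.001, 0, 0, 0.095]]}}

```text
time_s: 20.9
ee_pos: [0.5683, 0.0314, 0.0914]
orientation: [-2.149, -2.29, 0.003]
force: [-4.0, -5.2, 2.1]
gripper_width: 0.222
gripper_force: 22.3
```

```bash
python3 - <<'E'
from h import *
st()
E
```

```text
t 20.9 p [0.5683 0.0314 0.0914] yaw 1.6343 z [-0.002 -0.    -1.   ] F [-4.  -5.2  2.1] T [-1.1   0.84 -0.02] g 0.222 22.347216807684163 q [-0.17  0.05 -0.26  1.27 -0.    1.33]
```

{"name": "apply_moves", "arguments": {"motion": [[0, 0, 0, 0, 0, 0.095], [0, 0, 0, 0, 0, 0.095]]}}

```text
time_s: 21.1
ee_pos: [0.5681, 0.0314, 0.0914]
orientation: [-2.314, -2.123, 0.003]
force: [-5.0, -5.3, 2.2]
gripper_width: 0.219
gripper_force: 22.4
```

```bash
python3 - <<'E'
from h import *
st()
E
```

```text
t 21.1 p [0.5681 0.0314 0.0914] yaw 1.4852 z [-0.002 -0.    -1.   ] F [-5.  -5.3  2.2] T [-1.17  1.03 -0.07] g 0.219 22.41571550766821 q [-0.17  0.05 -0.26  1.27 -0.    1.48]
```

The thimble no longer sinks and the vertical force is constant, so the washer is clamped and the ratchet is slipping. I continue at constant height.

{"name": "apply_moves", "arguments": {"motion": [[-0.0015, -0.0015, 0, 0, 0, 0.095], [-0.0015, -0.0015, 0, 0, 0, 0.19], [-0.0015, -0.0015, 0, 0, 0, 0.285], [-0.0015, -0.0015, 0, 0, 0, 0.38], [-0.0015, -0.0015, 0, 0, 0, 0.38]]}}

```text
time_s: 21.6
ee_pos: [0.5673, 0.0316, 0.0913]
orientation: [-2.835, -1.349, 0.004]
force: [-6.3, -2.9, 3.9]
gripper_width: 0.223
gripper_force: 22.5
```

```bash
python3 - <<'E'
from h import *
st()
E
```

```text
t 21.6 p [0.5673 0.0316 0.0913] yaw 0.8883 z [-0.003  0.001 -1.   ] F [-6.3 -2.9  3.9] T [-0.54  1.37 -0.05] g 0.223 22.528272757917875 q [-0.17  0.05 -0.26  1.27  0.    2.08]
```

{"name": "apply_moves", "arguments": {"motion": [[-0.0015, -0.001, -0.0005, 0, 0, 0.095], [-0.0015, -0.001, -0.0005, 0, 0, 0.19], [-0.0015, -0.001, -0.0005, 0, 0, 0.285], [-0.0015, -0.001, -0.0005, 0, 0, 0.38], [-0.0015, -0.001, -0.0005, 0, 0, 0.38]]}}

```text
time_s: 22.1
ee_pos: [0.5667, 0.0321, 0.0914]
orientation: [-3.106, -0.457, 0.004]
force: [-5.4, 0.8, 3.4]
gripper_width: 0.212
gripper_force: 22.5
```

```bash
python3 - <<'E'
from h import *
st()
E
```

```text
t 22.1 p [0.5667 0.0321 0.0914] yaw 0.292 z [-0.003  0.002 -1.   ] F [-5.4  0.8  3.4] T [ 0.24  1.27 -0.04] g 0.212 22.46136830552132 q [-0.17  0.04 -0.26  1.27  0.    2.68]
```

The slip is about 1.45 rad. I let go and lift away.

{"name": "apply_moves", "arguments": {"hand": 0.5, "motion": [[0, 0, 0, 0, 0, 0], [0, 0, 0, 0, 0, 0], [0, 0, 0, 0, 0, 0], [0, 0, 0, 0, 0, 0], [0, 0, -0.08, 0, 0, 0], [0, 0, -0.2, 0, 0, 0], [0, 0, -0.33, 0, 0, 0], [0, 0, -0.33, 0, 0, 0], [0, 0, -0.33, 0, 0, 0]]}}

```text
time_s: 23.0
ee_pos: [0.5689, 0.0308, 0.1919]
orientation: [3.109, 0.448, 0.003]
force: [-0.8, -0.5, -0.9]
gripper_width: 0.499
gripper_force: 0.0
```

```bash
python3 - <<'E'
from h import *
st();t=snap('top','t9.png');w=snap('wrist','w10.png')
g=cv2.cvtColor(w['img'],cv2.COLOR_BGR2GRAY)
c=np.array([.568,.033])
# top disc with index mark at the new height
for a in np.arange(18,-21,-1.5): print('%5.1f'%a,*['%3d'%g[tuple(int(round(k)) for k in proj(w,[c[0]+a/1e3,c[1]+b,.086],True)[::-1])] for b in np.arange(.021,-.0211,-.0015)])
E
```

```text
t 23.0 p [0.5689 0.0308 0.1919] yaw 0.2862 z [ 0.002 -0.    -1.   ] F [-0.8 -0.5 -0.9] T [ 0.02  0.01 -0.  ] g 0.499 0.0 q [-0.18  0.01 -0.12  1.45  0.    2.68]
 18.0 113 109 104 109 134 134 132  80  85  92  93  94  92  91  93  91  95  93  92  87 107  82 101 108 110 113 111 107  95
 16.5 112 108 102 127 135 135 128  71  87  94  91  92  94  94  93  95  94  94  93  94 124 110 112 112 109 110 113 108  96
 15.0 111 105 107 134 136 128  65  75  90  92  94  74  88  76  75  93  92  94  91  92 129 113 110 112 110 112 113 111  94
 13.5 109 108 109 133 136 113  65  89  90  80  69  46  56  41  54  58  73  92  90  87 129 113 107 112 112 113 113 105  93
 12.0 110 108 114 134 132  90  89  91  84  51  46  56  43  41  60  44  40  64  89  95 126 113 110 112 109 111 113 100  96
 10.5 110 107 114 132 131  79  88  88  57  47  37  59  46  55  64  48  47  43  77  88 111 116 113 111 111 111 111 100  99
  9.0 111 109 112 127 130  88  90  67  45  39  53  67  67  81  89  77  80  60  41  74  90 111 113 110 112 113 109 101  96
  7.5 109 109 111 124 132  94  86  56  41  50  65  85 118 118 125 128 105  93  77  55
[... 1532 characters left out ...]
12 113 110 111 105 110 112 109 109 110 109 112 111 113 109 110 109 110 113 105  93  95  91
-13.5 112 111 111 110 113 112 114 111 111 108 108 113 112 109 109 109 109 110 110 113 111 111 111 114 112 106  95  95  92
-15.0 112 111 112 111 110 113 112 110 110 109 111 113 110 110 109 111 111 112 111 109 110 106 110 112 113  99  93  94  91
-16.5 113 112 110 111 113 111 110 114 112 110 111 113 113 111 107 110 109 110 110 111 111 111 111 113 110 100  96  94  89
-18.0 111 112 110 110 110 112 109 113 109 109 111 111 111 108 108 111 109 111 111 112 110 110 112 113 112 102  97  96  88
-19.5 111 112 113 112 112 111 108 112 109 109 109 111 111 110 110 108 109 112 111 111 109 112 109 111 109  94  95  95  87
```

The index mark has turned about 3.07 rad in all, of which about 1.63 rad was travel. That leaves a slip of about 1.44 rad, so I hand in.

```bash
python3 -c "
from bench import ctrl
print(ctrl.job_done())"
```

```text
the job is handed in; nothing more can be done
None
```

The job is handed in: the washer is home against the fence and clamped, the ratchet slipped about 1.44 rad by my measurements (just under a quarter turn), the thimble is let go, and no verdict came back.

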